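Change the batch in a warming drawer

ROBOT

A 6-joint arm with a two-finger parallel gripper is mounted at the origin on the work surface. World frame = base frame: x ahead of the robot, y to its left, z up, the work surface at z = 0. Lengths are in m, angles in rad, forces in N, time in s.
With the tool pointing down it reaches from about 0.375 to 0.975 m from the base axis. Payload 3.8 kg.
Tool frame: the origin (TCP) lies at the very end of the fingers, on their centre line; the grasp point (between the pads) lies 19 mm behind it; z points along the fingers, y is the line along which they close (so a half turn about z gives the same grasp; the last joint's range is limited). The gripper opens to 85 mm and grips with 20 to 120 N. Pads are 22 mm wide; open, the fingers measure 114 mm over their backs; the gripper's body (76 mm by 85 mm) begins 54 mm behind the grasp point. The pads swing forward as they close: fully open they stand 13 mm farther back than shut.
Start: joints at [-1.161, 0.264, 1.604, -0, 1.274, -0.037], TCP at [0.292, -0.609, 0.231] pointing down, gripper open.
Joint ranges: [-2.63, 2.63], [-0.94, 2.18], [0.31, 2.57], [-1.31, 4.45], [0, 2.66], [-2.55, 2.55]. Speed limits (rad/s): [2.57, 2.57, 3.14, 3.14, 3.14, 3.14].

INTERFACE

Orientations are given as a rotation vector (axis times angle).
In Python, from workcell import monitor, viewer, job gives the robot as it stands. The module is installed in compiled form; this text tells all that it offers.
- The arm moves only by the tool step_arm, never from a script. Its argument "series" is one flat list of numbers, 4 for each row, row after row: the shift along the tool's x, y, z in m, then the turn about the tool's z in rad. A call has 1 to 8 rows; each row is the pose to reach, as a shift and turn from the pose commanded when the call began, along the tool's axes at that moment; what a row does not reach only later rows make up. A row lasts 1/8 s, in which the tool goes at most 62.5 mm and 10.7 degrees, less where a joint would pass 70% of its speed; a pose out of reach is approached as far as the arm can. A call with a gripper value outside its range is refused whole. "gripper" is the opening, from 0 (shut) to 1 (fully open), set as the call begins (left out, the last holds). The fingers move at their own pace and stop on an object; "newtons" is the grip in N (left out, the last holds). Time passes only in rows, so rows that repeat a pose let the fingers close. It gives the time, the measured TCP pose, the force, the opening and the grip force at its end, in the units of the state.
- monitor.read_state(): the state, without advancing time (a new reading comes with each control period).
- viewer.read_camera(name): name is "side" or "top" or "wrist"; returns a dict with "image" (420x560x3 uint8, red, green, blue), "intrinsics" (3x3 intrinsics, pixels), "distortion" ([k1, k2, p1, p2, k3] as OpenCV has them; the pictures are not rectified), "T" (4x4, takes a point from camera to world coordinates); the wrist camera has in their place "hand_eye" (4x4, takes a point from camera to tool coordinates, whose origin is the TCP and whose axes are the flange's). Camera axes: x right, y up, looking along -z (the intrinsics and any distortion apply to the point x, -y, -z); pixel columns grow to the right and rows downward; lengths in m; the calibration is good to about 2 mm. A picture is of the moment at which its call begins: read the wrist's pose just before it. There is no depth.
- job.finish_job(): hands the job in; it is judged then, once.
Trained networks look in a picture, given as the dict that the camera call returned (one of the last four; its "shot" number tells which), for a name from the list of things; names that differ only in an ending like _2 or _b are one class to them, and where a whole thing is asked for, a point or a joint stands for the part that bears it (a point fixed in the world has none). Each returns a list of dicts, best first, with "score" (0 to 1); they miss things now and then, are a little off and sometimes report something else, mostly with a low value. They report only what shows in the picture. A call takes as long as a camera call. They do not tell look-alikes from the thing itself.
- viewer.boxes_of(picture, label): "extent" ([centre column, centre row, width, height] in pixels, round what is visible of it).
- viewer.spot_point(picture, label): "point" ([column, row] in pixels: a listed point, or the origin of a listed thing).
The state is a dict: "time": time; "q": joint angles; "joint_vel": joint speeds; "joint_torque": joint torques, N m; "tool_pos": TCP position; "tcp_rot": TCP orientation; "wrist_force": force on the tool from outside, world axes, zero at the start; "torque": the same for the moment, N m; "width": opening from 0.0 (shut) to 1.0 (fully open); "grip_force": force on a finger pad.
Only numpy, scipy, OpenCV 4.12 (cv2) and the standard library are available. Lean on these libraries where they do the work, as an engineer would, in place of code of your own. Each camera call takes 0.05 s, during which the arm holds its last target. There are 200 camera calls.

TASK

The round pots in the warming cabinet are done. Turn its dial to off (one tick), pull the drawer all the way out to its stop, stand every round pot upright in the empty steel tray, and stand every square sample bottle from the paper mat upright in a drawer pocket of its own; then push the drawer fully home and only then turn the dial to the middle position (two ticks). Never have the drawer out while the dial is on, and leave the tissue roll and beaker alone.

Things in the scene. Friction and masses are not known exactly. Their poses are not given: they have to be found in the camera images.
- cabinet: White warming cabinet, fixed, 250 mm deep (x), 340 mm wide (y), 102 mm high, its front facing its own -x (roughly towards the robot); origin at the centre of its underside, so the front edge lies at x = -125 mm. A flat grey control strip, 16 mm high, lies on the rear of its top (from x = +27 mm back).
- drawer (a joint): How far the cabinet's only drawer is out: 0 fully home, 0.14 m at its stop. It slides along the cabinet's -x, with about 1.5 N of friction, and stays where it is left. Its white front panel is 12 mm thick and 332 mm wide, as high as the cabinet's opening; closed, it stands just before the cabinet's front edge.
- handle (a point): Middle of the drawer's handle: a straight round steel bar 10 mm thick and 120 mm long along the cabinet's y, held 48 mm in front of the drawer panel (43 mm clear behind it), 71 mm above the bench and 31 mm below the cabinet's top; moves with the drawer. The axes are the cabinet's.
- pocket0 (a point): Centre of the floor of pocket 0 of the drawer (moves with it). The four pockets stand in a row across the drawer, 66 mm apart, 0 to 3 towards the cabinet's +y; each is 54 x 54 mm inside, with ridges 12 mm high around it (12 mm wide between pockets, 23 mm wide before and behind). A square bottle goes in roughly square to the pocket.
- pocket1 (a point): Centre of the floor of pocket 1 of the drawer (moves with it). The four pockets stand in a row across the drawer, 66 mm apart, 0 to 3 towards the cabinet's +y; each is 54 x 54 mm inside, with ridges 12 mm high around it (12 mm wide between pockets, 23 mm wide before and behind). A square bottle goes in roughly square to the pocket.
- pocket2 (a point): Centre of the floor of pocket 2 of the drawer (moves with it). The four pockets stand in a row across the drawer, 66 mm apart, 0 to 3 towards the cabinet's +y; each is 54 x 54 mm inside, with ridges 12 mm high around it (12 mm wide between pockets, 23 mm wide before and behind). A square bottle goes in roughly square to the pocket.
- pocket3 (a point): Centre of the floor of pocket 3 of the drawer (moves with it). The four pockets stand in a row across the drawer, 66 mm apart, 0 to 3 towards the cabinet's +y; each is 54 x 54 mm inside, with ridges 12 mm high around it (12 mm wide between pockets, 23 mm wide before and behind). A square bottle goes in roughly square to the pocket.
- dial (a joint): Angle of the selector dial on the cabinet's top, growing clockwise as seen from above. Three detents it snaps into: 0 = off (one tick), 0.6 rad = middle (two ticks), 1.2 rad = third (three ticks); hard end stop at 1.28. A peak of about 0.1 N m has to be overcome between detents. It starts at the middle or the third.
- dial_grip (a point): Point on the dial's axis at grip height, 37 mm above the cabinet's top; turns with the dial. Black knob 44 mm wide with an upright bar grip 42 mm long, 14 mm thick, 32 mm tall (top 7 mm above this point) along this point's x, white pointer on its -x end. The pointer looks along the cabinet's -x (at the robot) at the middle, 0.6 rad to the robot's right of that at off, 0.6 to its left at the third.
- tray: Empty steel tray, fixed on the bench beside the drawer (left or right), 200 mm (its x) by 140 mm (its y), rim 14 mm high, walls and floor 4 mm thick; origin at the centre of its underside.
- bottle0: Squat square sample bottle, white, 40 x 40 mm and 34 mm tall, with a grey round cap (26 mm across, 7 mm tall) on top, 41 mm in all, about 80 g with a heavy base; origin at the centre of its underside, z up through the cap, x and y square to its sides. Stands on the white paper mat on the bench at the start, at some yaw; None if absent.
- bottle1: Squat square sample bottle, white, 40 x 40 mm and 34 mm tall, with a grey round cap (26 mm across, 7 mm tall) on top, 41 mm in all, about 80 g with a heavy base; origin at the centre of its underside, z up through the cap, x and y square to its sides. Stands on the white paper mat on the bench at the start, at some yaw; None if absent.
- bottle2: Squat square sample bottle, white, 40 x 40 mm and 34 mm tall, with a grey round cap (26 mm across, 7 mm tall) on top, 41 mm in all, about 80 g with a heavy base; origin at the centre of its underside, z up through the cap, x and y square to its sides. Stands on the white paper mat on the bench at the start, at some yaw; None if absent.
- pot0: Round squat screw-lid pot, white with a grey lid, 40 mm across, 42 mm tall; origin at the centre of its underside, z up through the lid. Stands in one of the drawer's pockets at the start; None if absent.
- pot1: Round squat screw-lid pot, white with a grey lid, 40 mm across, 42 mm tall; origin at the centre of its underside, z up through the lid. Stands in one of the drawer's pockets at the start; None if absent.
- pot2: Round squat screw-lid pot, white with a grey lid, 40 mm across, 42 mm tall; origin at the centre of its underside, z up through the lid. Stands in one of the drawer's pockets at the start; None if absent.
- pot3: Round squat screw-lid pot, white with a grey lid, 40 mm across, 42 mm tall; origin at the centre of its underside, z up through the lid. Stands in one of the drawer's pockets at the start; None if absent.
- tissue: White paper roll standing on the bench, 80 mm across, 115 mm tall; origin at the centre of its underside. Leave alone.
- beaker: Clear beaker, 70 mm across, 80 mm tall, on the bench; origin at the centre of its underside. Leave alone.
Not all that is in view belongs to the job. Leave any black or green look-alike of the bottle2 alone.

How it is judged:
By the outcome, as a careful person would: the job done as asked, in the order asked, and still so for the second after the job is handed in, with the robot touching nothing.
Of pot0, pot1, pot2, pot3 only 2 to 3 are there at a start; the rules pass over those that are not, and their reading is None.
Of bottle0, bottle1, bottle2 only 2 to 3 are there at a start; the rules pass over those that are not, and their reading is None.
At some moment in a run one of bottle0, bottle1, bottle2 may be knocked a few centimetres aside while the robot is not near it.
It also fails if it takes over 208 s, if anything falls off the work surface, if the arm or the gripper's body presses on something with over 40 N, if the wrist force passes 120 N, or if a joint passes its speed limit or range.

## Working session

There is one attempt and no reset: what is moved stays moved. The work goes in short steps, Python scripts to look and compute and a tool call to move; the robot and the scene stay as the last step left them, time stands still between calls to the robot, and variables do not carry over. Pictures are saved under pics/ and viewed, at most 14 in all, crops included, and the job is handed in when it is done.

Besides the shell and the picture viewer there is one more tool, called after "Call:" as a command line: name --argument value ..., lists and objects as JSON in quotes. step_arm: Moves the arm, as the interface text tells. Its arguments: {"type":"object","properties":{"series":{"type":"array"},"gripper":{"type":"number"},"newtons":{"type":"number"}},"required":["series"]}

```bash
mkdir -p pics; cat > h.py <<'E'
import numpy as np, cv2
from scipy.spatial.transform import Rotation as R
from workcell import monitor, viewer, job
def toolT():
    s=monitor.read_state(); T=np.eye(4); T[:3,:3]=R.from_rotvec(s["tcp_rot"]).as_matrix(); T[:3,3]=s["tool_pos"]; return T
def shot(name,save=None):
    W=toolT(); p=viewer.read_camera(name)
    p["Tw"]=np.array(p["T"]) if "T" in p else W@np.array(p["hand_eye"])
    if save: cv2.imwrite("pics/"+save+".png",cv2.cvtColor(p["image"],cv2.COLOR_RGB2BGR))
    return p
def world(p,px,z):
    u=cv2.undistortPoints(np.array(px,float).reshape(-1,1,2),np.array(p["intrinsics"]),np.array(p["distortion"])).reshape(-1,2)
    d=np.c_[u[:,0],-u[:,1],-np.ones(len(u))]@p["Tw"][:3,:3].T; o=p["Tw"][:3,3]
    return o+d*((z-o[2])/d[:,2])[:,None]
def pix(p,X):
    X=np.atleast_2d(X); c=(X-p["Tw"][:3,3])@p["Tw"][:3,:3]
    return cv2.projectPoints(c*[1,-1,-1],np.zeros(3),np.zeros(3),np.array(p["intrinsics"]),np.array(p["distortion"]))[0].reshape(-1,2)
def find(p,l,z,point=True,n=5):
    r=viewer.spot_point({k:v for k,v in p.items() if k!="Tw"},l)
    for d in r[:n]: print(l,round(d["score"],2),np.round(d["point"]),np.round(world(p,d["point"],z)[0],3))
    return r
def totool(X,yaw=None):
    "world point(s) -> shift in tool axes from current pose"
    W=toolT(); return np.round((np.atleast_2d(X)-W[:3,3])@W[:3,:3],4)
E
python3 - <<'E'
from h import *
s=monitor.read_state(); print({k:np.round(v,3) for k,v in s.items()})
for c in ("top","side"):
    p=shot(c,c+"0"); print(c,p["Tw"].round(3).tolist())
    for l,z in [("cabinet",0),("handle",.071),("dial_grip",.139),("tray",0),("bottle0",0),("tissue",0),("beaker",0),("pot0",.02)]: find(p,l,z)
E
```

```text
{'time': np.float64(0.0), 'q': array([-1.161,  0.265,  1.605,  0.   ,  1.274, -0.037]), 'joint_vel': array([-0.001, -0.002, -0.002, -0.001,  0.001,  0.   ]), 'joint_torque': array([ 2.0000e-03, -5.1511e+01, -3.6731e+01,  0.0000e+00,  1.3000e-02,
       -0.0000e+00]), 'tool_pos': array([ 0.291, -0.608,  0.23 ]), 'tcp_rot': array([-3.061e+00, -6.960e-01,  1.000e-03]), 'wrist_force': array([-0.141,  0.076, -0.841]), 'torque': array([ 0.045, -0.047, -0.033]), 'grip_force': np.float64(0.0), 'width': np.float64(1.0)}
top [[-0.011, 0.992, -0.129, 0.407], [-1.0, -0.008, 0.024, -0.04], [0.023, 0.13, 0.991, 1.13], [0.0, 0.0, 0.0, 1.0]]
cabinet 0.75 [239. 140.] [0.767 0.037 0.   ]
handle 0.88 [235. 203.] [0.581 0.043 0.071]
dial_grip 0.51 [276. 151.] [ 0.694 -0.061  0.139]
bottle0 0.86 [372. 255.] [ 0.453 -0.313  0.   ]
bottle0 0.82 [382. 206.] [ 0.583 -0.344  0.   ]
bottle0 0.78 [423. 268.] [ 0.415 -0.447  0.   ]
bottle0 0.55 [374. 303.] [ 0.328 -0.314  0.   ]
bottle0 0.51 [328. 301.] [ 0.333 -0.193  0.   ]
tissue 0.73 [145. 168.] [0.689 0.288 0.   ]
beaker 0.72 [353. 166.] [ 0.692 -0.27   0. 
[... 209 characters left out ...]
.018, 0.681, 0.732, 1.241], [0.0, 0.0, 0.0, 1.0]]
cabinet 0.81 [197. 232.] [0.761 0.042 0.   ]
cabinet 0.23 [293. 174.] [ 0.587 -0.33   0.   ]
handle 0.67 [247. 238.] [0.583 0.048 0.071]
handle 0.59 [200. 260.] [0.67  0.176 0.071]
dial_grip 0.59 [227. 188.] [ 0.698 -0.052  0.139]
dial_grip 0.57 [203. 258.] [0.634 0.21  0.139]
tray 0.73 [233. 334.] [0.497 0.314 0.   ]
bottle0 0.78 [352. 223.] [ 0.327 -0.198  0.   ]
bottle0 0.66 [294. 172.] [ 0.588 -0.341  0.   ]
bottle0 0.55 [358. 200.] [ 0.339 -0.305  0.   ]
bottle0 0.52 [326. 189.] [ 0.458 -0.31   0.   ]
bottle0 0.44 [353. 166.] [ 0.407 -0.461  0.   ]
tissue 0.68 [179. 305.] [0.678 0.296 0.   ]
beaker 0.96 [257. 179.] [ 0.693 -0.256  0.   ]
```

View pics/top0.png

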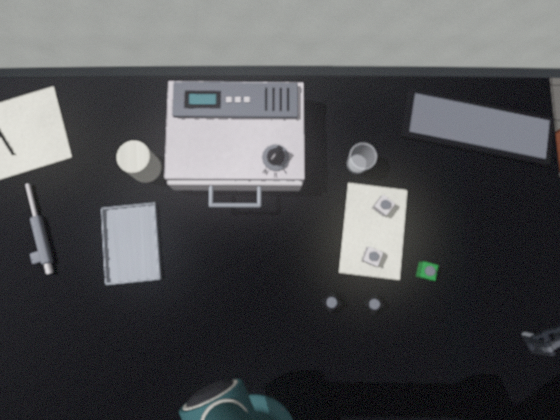

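View pics/side0.png

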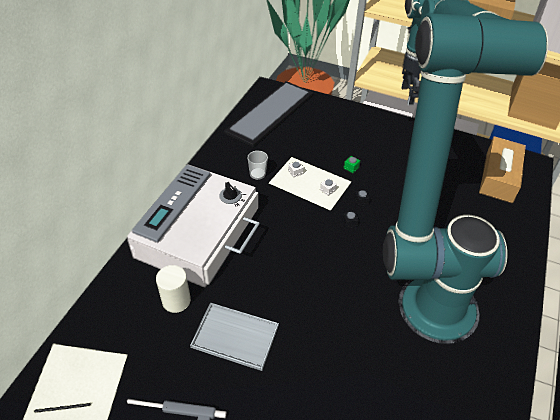

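The top view shows the cabinet at (235,135), dial at (276,156), handle at (235,203) and tray at (131,243). The white bottles stand on the mat at (384,205) and (372,256). Look-alikes off the mat are green (428,270) and black (331,302) and (374,304). I choose only the two white ones on the mat, and I'll check them in one crop.

```bash
python3 - <<'E'
from h import *
p=shot("top"); im=cv2.cvtColor(p["image"],cv2.COLOR_RGB2BGR)
a=cv2.resize(im[135:215,200:310],None,fx=5,fy=5,interpolation=3)[:, :400]; a=cv2.resize(im[135:215,225:305],(400,400),interpolation=3); b=cv2.resize(im[185:315,320:450],(400,400),interpolation=3)
cv2.imwrite("pics/c1.png",np.hstack([a,b]))
w=shot("wrist","w0"); print(np.array(w["hand_eye"]).round(3).tolist(), np.array(w["intrinsics"]).round(0).tolist())
print(toolT().round(3).tolist())
# corners
print("handle ends",world(p,[[210,206],[260,206]],.071).round(3).tolist())
print("tray corners",world(p,[[101,207],[156,203],[160,280],[106,284]],.014).round(3).tolist())
print("cab top corners",world(p,[[167,180],[303,180],[167,82],[304,82]],.102).round(3).tolist())
E
```

```text
[[-0.0, 0.959, 0.284, 0.072], [1.0, -0.0, 0.001, -0.001], [0.001, 0.284, -0.959, -0.144], [0.0, 0.0, 0.0, 1.0]] [[290.0, 0.0, 274.0], [0.0, 290.0, 207.0], [0.0, 0.0, 1.0]]
[[0.902, 0.432, 0.0, 0.292], [0.432, -0.902, -0.0, -0.609], [0.0, 0.0, -1.0, 0.231], [0.0, 0.0, 0.0, 1.0]]
handle ends [[0.575, 0.104, 0.071], [0.574, -0.02, 0.071]]
tray corners [[0.583, 0.396, 0.014], [0.593, 0.253, 0.014], [0.393, 0.238, 0.014], [0.384, 0.376, 0.014]]
cab top corners [[0.634, 0.204, 0.102], [0.632, -0.126, 0.102], [0.886, 0.211, 0.102], [0.885, -0.133, 0.102]]
```

View pics/c1.png

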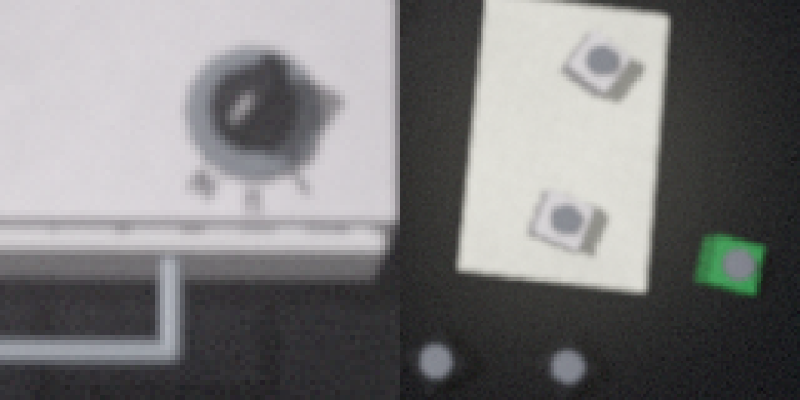

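The dial pointer (240,105 in the left crop) looks to the robot's left, so the dial is at the third position. The two white bottles on the mat at (384,205) and (372,256) are confirmed; the green and black ones are left alone. Going above the dial.

Call:
step_arm --series '[0.3,-0.163,-0.03,0.5,0.3,-0.163,-0.03,0.5,0.3,-0.163,-0.03,0.5,0.3,-0.163,-0.03,0.5,0.3,-0.163,-0.03,0.5,0.3,-0.163,-0.03,0.5]'

```text
time: 1.75
tool_pos: [0.4935, -0.3294, 0.262]
tcp_rot: [3.141, -0.079, 0.002]
wrist_force: [-0.1, -0.5, -0.0]
width: 1.0
grip_force: 0.0
```

```bash
python3 - <<'E'
from h import *
print(toolT().round(3).tolist(), totool([.69,-.057,.26]))
p=shot("wrist","w1"); 
find(p,"bottle0",0)
E
```

```text
[[0.999, -0.05, 0.001, 0.494], [-0.05, -0.999, -0.0, -0.329], [0.001, 0.0, -1.0, 0.262], [0.0, 0.0, 0.0, 1.0]] [[ 0.1825 -0.282   0.0022]]
bottle0 0.96 [265. 278.] [ 0.329 -0.306  0.   ]
bottle0 0.95 [194. 279.] [ 0.334 -0.192  0.   ]
bottle0 0.9 [278. 105.] [ 0.587 -0.338  0.   ]
bottle0 0.88 [363. 224.] [ 0.414 -0.456  0.   ]
bottle0 0.7 [258. 206.] [ 0.45  -0.303  0.   ]
```

Call:
step_arm --series '[0.182,-0.282,0.002,0.55,0.182,-0.282,0.002,0.55,0.182,-0.282,0.002,0.55,0.182,-0.282,0.002,0.55,0.182,-0.282,0.002,0.55,0.182,-0.282,0.002,0.55,0.182,-0.282,0.002,0.55]'

```text
time: 2.72
tool_pos: [0.6894, -0.0589, 0.2586]
tcp_rot: [3.001, -0.929, -0.001]
wrist_force: [-0.4, -0.9, -0.6]
width: 1.002
grip_force: 0.0
```

```bash
python3 - <<'E'
from h import *
p=shot("wrist","w2"); print(toolT().round(3).tolist())
r=find(p,"dial_grip",.139); find(p,"handle",.071); find(p,"cabinet",0)
print(pix(p,[[.695,-.057,.139]]))
print(totool(np.r_[world(p,r[0]["point"],.139)[0][:2],.124]))
E
```

```text
[[0.824, -0.566, -0.001, 0.689], [-0.566, -0.824, -0.001, -0.06], [-0.001, 0.001, -1.0, 0.259], [0.0, 0.0, 0.0, 1.0]]
dial_grip 0.6 [272. 202.] [ 0.69  -0.056  0.139]
handle 0.67 [256. 298.] [0.579 0.047 0.071]
cabinet 0.66 [187. 171.] [0.763 0.04  0.   ]
[[269.86693    197.16164854]]
[[-0.0011 -0.0059  0.1352]]
```

View pics/w2.png

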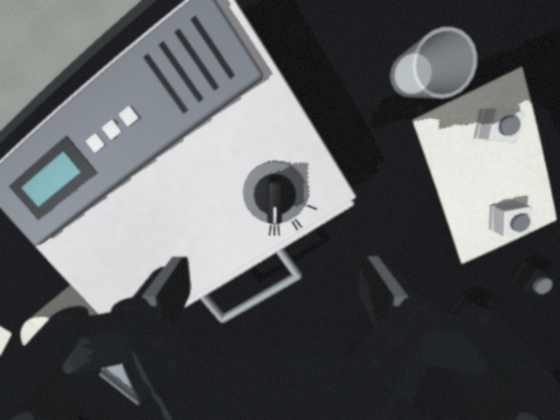

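The knob bar (275,200) is in line with the tool x axis, pointer downward in the image. Descending and gripping.

Call:
step_arm --series '[0,-0.004,0.05,0,0,-0.004,0.09,0,0,-0.004,0.134,0,0,-0.004,0.134,0]' --gripper 0.6 --newtons 30

```text
time: 3.42
tool_pos: [0.6864, -0.0581, 0.1205]
tcp_rot: [2.997, -0.935, -0.015]
wrist_force: [-1.5, -1.0, 0.1]
width: 0.596
grip_force: 0.0
```

Call:
step_arm --series '[0,0,0,0,0,0,0,0,0,0,0,0,0,0,0,0,0,0,0,0]' --gripper 0

```text
time: 4.05
tool_pos: [0.6913, -0.0598, 0.129]
tcp_rot: [2.996, -0.932, 0.005]
wrist_force: [-4.1, -6.6, 5.1]
width: 0.155
grip_force: 32.2
```

Call:
step_arm --series '[0,0,0,-0.17,0,0,0,-0.34,0,0,0,-0.51,0,0,0,-0.68,0,0,0,-0.85,0,0,0,-1.02,0,0,0,-1.2,0,0,0,-1.2]'

```text
time: 5.05
tool_pos: [0.6912, -0.0581, 0.129]
tcp_rot: [3.001, 0.924, 0.002]
wrist_force: [-5.8, -2.6, 5.7]
width: 0.15
grip_force: 32.4
```

Call:
step_arm --series '[0,0,0,0,0,0,0,0,0,0,0,0]' --gripper 0.55

```text
time: 5.42
tool_pos: [0.6912, -0.0567, 0.1258]
tcp_rot: [3.002, 0.924, 0.002]
wrist_force: [0.5, 0.5, 0.1]
width: 0.548
grip_force: 0.0
```

Call:
step_arm --series '[0,0,-0.06,0,0,0,-0.12,0,0,0,-0.12,0]'

```text
time: 5.8
tool_pos: [0.695, -0.0572, 0.2538]
tcp_rot: [2.997, 0.922, 0.02]
wrist_force: [-0.0, -0.8, 0.6]
width: 0.55
grip_force: 0.0
```

```bash
python3 - <<'E'
from h import *
p=shot("wrist","w3"); print(toolT().round(3).tolist())
r=find(p,"dial_grip",.139); h=find(p,"handle",.071); find(p,"cabinet",0)
p2=shot("top"); find(p2,"handle",.071)
im=cv2.cvtColor(p["image"],cv2.COLOR_RGB2BGR); cv2.imwrite("pics/w3.png",im)
print(totool([.578,.044,.2]))
E
```

```text
[[0.827, 0.562, 0.008, 0.693], [0.562, -0.827, -0.001, -0.057], [0.006, 0.005, -1.0, 0.25], [0.0, 0.0, 0.0, 1.0]]
dial_grip 0.76 [271. 214.] [ 0.685 -0.06   0.139]
handle 0.95 [145. 222.] [0.575 0.048 0.071]
cabinet 0.87 [239.  90.] [0.765 0.044 0.   ]
handle 0.72 [381. 207.] [ 0.569 -0.324  0.071]
[[-0.0355 -0.1458  0.0432]]
```

View pics/w3.png

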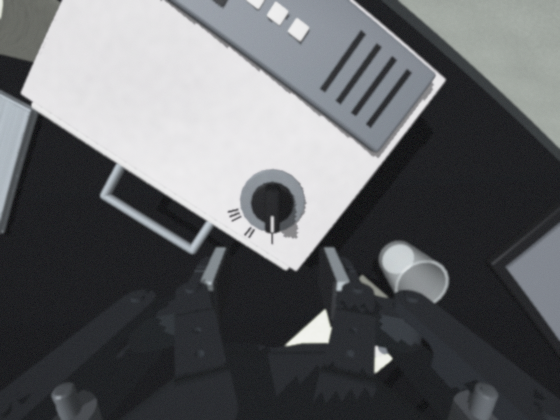

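The pointer (273,240) is on the single tick, so the dial is off. Going to the handle.

Call:
step_arm --series '[-0.035,-0.145,0.04,-0.97,-0.035,-0.145,0.04,-0.97,-0.035,-0.145,0.04,-0.97,-0.035,-0.145,0.04,-0.97,-0.035,-0.145,0.04,-0.97,-0.035,-0.145,0.04,-0.97,-0.035,-0.145,0.04,-0.97]' --gripper 0.4

```text
time: 6.98
tool_pos: [0.5799, 0.0433, 0.2044]
tcp_rot: [-2.228, -2.213, 0.002]
wrist_force: [-0.0, 0.7, -0.9]
width: 0.401
grip_force: 0.0
```

```bash
python3 - <<'E'
from h import *
p=shot("wrist","w4"); print(toolT().round(3).tolist())
h=find(p,"handle",.071); find(p,"cabinet",0)
print(totool([.577,.046,.052]), pix(p,[[.577,.106,.071],[.577,-.014,.071]]))
E
```

```text
[[0.007, 1.0, -0.001, 0.58], [1.0, -0.007, -0.0, 0.043], [-0.0, -0.001, -1.0, 0.205], [0.0, 0.0, 0.0, 1.0]]
handle 0.93 [274. 200.] [0.579 0.042 0.071]
[[ 0.0027 -0.0032  0.153 ]] [[271.47499343 133.49775962]
 [272.58701277 251.84625745]]
```

View pics/w4.png

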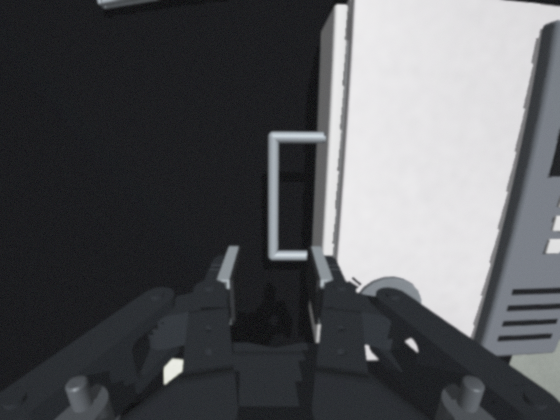

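The handle bar (273,133–256) is parallel to the pads and centred between them. Descending and gripping.

Call:
step_arm --series '[0,-0.002,0.06,0,0,-0.002,0.11,0,0,-0.002,0.15,0,0,-0.002,0.15,0]'

```text
time: 7.62
tool_pos: [0.5746, 0.0432, 0.0514]
tcp_rot: [-2.223, -2.212, 0.01]
wrist_force: [-0.3, 0.1, 0.6]
width: 0.4
grip_force: 0.0
```

Call:
step_arm --series '[0,0,0,0,0,0,0,0,0,0,0,0,0,0,0,0]' --gripper 0

```text
time: 8.12
tool_pos: [0.5781, 0.0434, 0.0572]
tcp_rot: [-2.226, -2.216, 0.0]
wrist_force: [-5.2, -0.2, 2.6]
width: 0.102
grip_force: 29.6
```

Call:
step_arm --series '[0,-0.02,0,0,0,-0.04,0,0,0,-0.06,0,0,0,-0.08,0,0,0,-0.1,0,0,0,-0.12,0,0,0,-0.135,0,0,0,-0.142,0,0]'

```text
time: 9.12
tool_pos: [0.438, 0.0451, 0.0572]
tcp_rot: [2.225, 2.214, 0.009]
wrist_force: [6.1, 5.4, -4.4]
width: 0.1
grip_force: 31.7
```

Call:
step_arm --series '[0,-0.003,0,0,0,-0.003,0,0]'

```text
time: 9.38
tool_pos: [0.438, 0.0451, 0.0573]
tcp_rot: [2.222, 2.211, 0.015]
wrist_force: [9.0, 6.2, -12.3]
width: 0.103
grip_force: 30.8
```

Call:
step_arm --series '[0,0,0,0,0,0,0,0,0,0,0,0]' --gripper 0.4

```text
time: 9.75
tool_pos: [0.4337, 0.0438, 0.0559]
tcp_rot: [2.225, 2.216, 0.001]
wrist_force: [-0.1, 0.1, 0.5]
width: 0.398
grip_force: 0.0
```

Call:
step_arm --series '[0,0,-0.06,0,0,0,-0.12,0,0,0.02,-0.18,0,0,0.05,-0.24,0,0,0.05,-0.25,0,0,0.05,-0.25,0]'

```text
time: 10.5
tool_pos: [0.4837, 0.0436, 0.3061]
tcp_rot: [2.225, 2.216, 0.002]
wrist_force: [-0.0, 0.1, -1.2]
width: 0.398
grip_force: 0.0
```

```bash
python3 - <<'E'
from h import *
p=shot("wrist","w5"); print(toolT().round(3).tolist())
h=find(p,"handle",.071); find(p,"pot0",.03,n=4)
for i in range(4): find(p,f"pocket{i}",.03,n=4)
p=shot("top"); find(p,"pot0",.03); find(p,"handle",.071); find(p,"tray",0);
p=shot("side"); find(p,"tray",0); find(p,"pot0",.03)
E
```

```text
[[0.004, 1.0, -0.002, 0.483], [1.0, -0.004, -0.0, 0.044], [-0.0, -0.002, -1.0, 0.304], [0.0, 0.0, 0.0, 1.0]]
handle 0.67 [240. 179.] [0.438 0.044 0.071]
pot0 0.72 [316. 239.] [ 0.549 -0.06   0.03 ]
pot0 0.63 [319. 150.] [0.547 0.077 0.03 ]
pocket0 0.98 [316. 236.] [ 0.547 -0.054  0.03 ]
pocket0 0.69 [319. 102.] [0.545 0.143 0.03 ]
pocket0 0.59 [319. 149.] [0.548 0.079 0.03 ]
pocket0 0.56 [318. 194.] [0.549 0.013 0.03 ]
pocket1 0.98 [316. 236.] [ 0.547 -0.054  0.03 ]
pocket1 0.69 [319. 102.] [0.545 0.143 0.03 ]
pocket1 0.59 [319. 149.] [0.548 0.079 0.03 ]
pocket1 0.56 [318. 194.] [0.549 0.013 0.03 ]
pocket2 0.98 [316. 236.] [ 0.547 -0.054  0.03 ]
pocket2 0.69 [319. 102.] [0.545 0.143 0.03 ]
pocket2 0.59 [319. 149.] [0.548 0.079 0.03 ]
pocket2 0.56 [318. 194.] [0.549 0.013 0.03 ]
pocket3 0.98 [316. 236.] [ 0.547 -0.054  0.03 ]
pocket3 0.69 [319. 102.] [0.545 0.143 0.03 ]
pocket3 0.59 [319. 149.] [0.548 0.079 0.03 ]
pocket3 0.56 [318. 194.] [0.549 0.013 0.03 ]
tray 0.93 [128. 244.] [0.487 0.328 0.   ]
tray 0.43 [145. 173.] [0.676 0.288 0.   ]
pot0 0.66 [272. 228.] [ 0.544 -0.051  0.03 ]
pot0 0.61 [195. 232.] [0.752 0.065 0.03 ]
pot0 0.47 [253. 258.] [0.546 0.082 0.03 ]
```

View pics/w5.png

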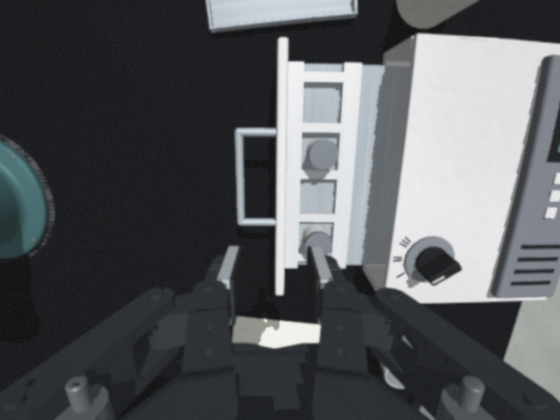

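The drawer is out at its stop, with pots in pockets 2 at (320,155) and 0 at (316,243). Pockets 1 and 3 are empty. Going above pot 2 with the pads closing along y.

Call:
step_arm --series '[0.034,0.063,0.08,1.57,0.034,0.063,0.08,1.57,0.034,0.063,0.08,1.57,0.034,0.063,0.08,1.57,0.034,0.063,0.08,1.57,0.034,0.063,0.08,1.57,0.034,0.063,0.08,1.57,0.034,0.063,0.08,1.57]' --gripper 0.75

```text
time: 12.2
tool_pos: [0.5466, 0.0775, 0.2253]
tcp_rot: [3.14, 0.095, 0.0]
wrist_force: [0.1, -0.0, 0.9]
width: 0.747
grip_force: 0.0
```

Call:
step_arm --series '[0,0,0,0.17,0,0,0,0.17]'

```text
time: 12.45
tool_pos: [0.5466, 0.0775, 0.2253]
tcp_rot: [-3.138, 0.159, -0.0]
wrist_force: [-0.3, 0.1, -0.1]
width: 0.752
grip_force: 0.0
```

```bash
cat >> h.py <<'E'
def tri(shots,label,near,tol=.05,z0=.03):
    "least-squares ray intersection of detections near a world point"
    A=np.zeros((3,3)); b=np.zeros(3); n=0
    for p in shots:
        c=[]
        for d in viewer.spot_point({k:v for k,v in p.items() if k!="Tw"},label):
            w=world(p,d["point"],z0)[0]; e=np.hypot(*(w-near)[:2])
            if e<tol: c.append((e,w))
        if not c: continue
        w=min(c,key=lambda t:t[0])[1]; o=p["Tw"][:3,3]; u=(w-o)/np.linalg.norm(w-o); M=np.eye(3)-np.outer(u,u); A+=M; b+=M@o; n+=1
    if n>1: print(label,n,np.linalg.solve(A,b).round(4))
    else: print(label,"seen",n)
E
python3 - <<'E'
from h import *
print(toolT().round(3).tolist())
S=[shot("wrist","w6"),shot("top"),shot("side")]
for l,y in [("pot0",.077),("pot0",-.055),("pocket0",.011),("pocket0",.143),("pocket0",.077)]: tri(S,l,np.array([.547,y,.03]),.03)
find(S[0],"pot0",.03)
tri(S,"tray",np.array([.488,.316,0]),.06,0)
E
```

```text
[[0.995, -0.101, 0.0, 0.547], [-0.101, -0.995, 0.0, 0.078], [0.0, -0.0, -1.0, 0.225], [0.0, 0.0, 0.0, 1.0]]
pot0 3 [0.5441 0.077  0.0108]
pot0 3 [ 0.5466 -0.0489  0.0402]
pocket0 3 [0.5456 0.0095 0.0175]
pocket0 3 [0.5503 0.1412 0.0202]
pocket0 3 [0.5501 0.0791 0.0223]
pot0 0.96 [385. 174.] [ 0.546 -0.053  0.03 ]
pot0 0.77 [275. 183.] [0.549 0.077 0.03 ]
tray 3 [0.4897 0.3166 0.0174]
```

View pics/w6.png

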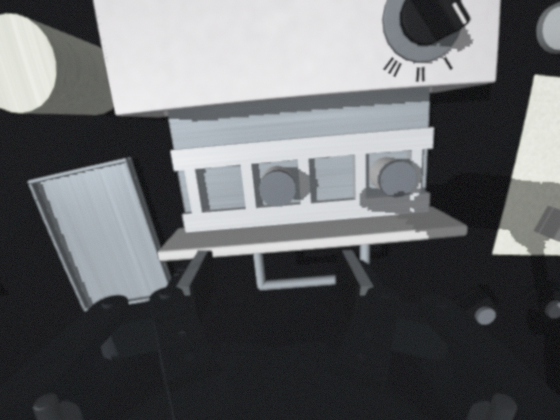

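```bash
python3 - <<'E'
from h import *
p=shot("wrist"); w=world(p,[[279,185],[398,177]],.06); print(w.round(3).tolist()); print(totool(w))
E
```

```text
[[0.552, 0.073, 0.06], [0.548, -0.057, 0.06]]
[[0.0058 0.0041 0.1653]
 [0.0149 0.1336 0.1653]]
```

Call:
step_arm --series '[0.004,0.003,0.05,-0.1,0.004,0.003,0.1,-0.1,0.004,0.003,0.14,-0.1,0.004,0.003,0.17,-0.1,0.004,0.003,0.187,-0.1,0.004,0.003,0.187,-0.1]'

```text
time: 14.35
tool_pos: [0.5492, 0.074, 0.0372]
tcp_rot: [3.141, -0.005, -0.004]
wrist_force: [-0.2, -0.4, -0.4]
width: 0.752
grip_force: 0.0
```

Call:
step_arm --series '[0,0,0,0,0,0,0,0,0,0,0,0,0,0,0,0]' --gripper 0.2

```text
time: 14.85
tool_pos: [0.5519, 0.0743, 0.0402]
tcp_rot: [-3.141, 0.005, -0.006]
wrist_force: [0.9, 0.7, 5.9]
width: 0.454
grip_force: 30.5
```

Call:
step_arm --series '[0,0,-0.04,0,0,0,-0.09,0,0,0,-0.13,0,-0.01,-0.05,-0.14,0,-0.02,-0.1,-0.14,0,-0.03,-0.15,-0.14,0,-0.042,-0.2,-0.14,0,-0.042,-0.244,-0.14,0]'

```text
time: 15.85
tool_pos: [0.5076, 0.3198, 0.1781]
tcp_rot: [3.141, -0.004, -0.001]
wrist_force: [0.3, -0.1, 0.4]
width: 0.455
grip_force: 30.6
```

Call:
step_arm --series '[0,0,0.05,0,0,0,0.1,0,0,0,0.135,0,0,0,0.145,0,0,0,0.145,0]'

```text
time: 16.48
tool_pos: [0.5088, 0.3181, 0.0332]
tcp_rot: [3.141, -0.005, -0.001]
wrist_force: [-0.3, 0.1, 0.3]
width: 0.455
grip_force: 30.6
```

Call:
step_arm --series '[0,0,0.006,0,0,0,0.008,0,0,0,0.008,0]'

```text
time: 16.85
tool_pos: [0.5094, 0.3185, 0.026]
tcp_rot: [-3.141, 0.005, -0.002]
wrist_force: [-0.2, -0.4, -0.9]
width: 0.454
grip_force: 30.6
```

Call:
step_arm --series '[0,0,0.003,0,0,0,0.003,0]'

```text
time: 17.1
tool_pos: [0.5089, 0.3183, 0.0223]
tcp_rot: [-3.142, 0.005, -0.0]
wrist_force: [-0.0, -0.4, -1.0]
width: 0.455
grip_force: 30.7
```

Call:
step_arm --series '[0,0,0.003,0,0,0,0.003,0]'

```text
time: 17.35
tool_pos: [0.5091, 0.3184, 0.0221]
tcp_rot: [3.141, -0.005, -0.0]
wrist_force: [-6.7, -4.1, 17.2]
width: 0.455
grip_force: 31.8
```

Call:
step_arm --series '[0,0,0.002,0,0,0,0.002,0]'

```text
time: 17.6
tool_pos: [0.5093, 0.3184, 0.0221]
tcp_rot: [3.141, -0.005, -0.0]
wrist_force: [-11.0, -6.6, 27.8]
width: 0.456
grip_force: 32.7
```

Contact: pot bottom is 18 mm below the TCP, so the pocket floor is at about 0.022. Releasing and going to pot 0.

Call:
step_arm --series '[0,0,-0.005,0,0,0,-0.005,0]'

```text
time: 17.85
tool_pos: [0.5093, 0.3185, 0.0227]
tcp_rot: [-3.141, 0.005, -0.002]
wrist_force: [-1.0, -0.7, -1.2]
width: 0.455
grip_force: 30.6
```

Call:
step_arm --series '[0,0,0,0,0,0,0,0,0,0,0,0]' --gripper 0.7

```text
time: 18.23
tool_pos: [0.5087, 0.3181, 0.0218]
tcp_rot: [3.141, -0.005, -0.001]
wrist_force: [-0.9, 0.2, -0.4]
width: 0.697
grip_force: 0.0
```

Call:
step_arm --series '[0,0,-0.06,0,0,0,-0.12,0,0,0,-0.18,0,0.01,0.06,-0.18,0,0.02,0.12,-0.18,0,0.03,0.18,-0.18,0,0.038,0.24,-0.18,0,0.038,0.3,-0.18,0]'

```text
time: 19.23
tool_pos: [0.5463, 0.0162, 0.2023]
tcp_rot: [3.142, -0.005, 0.001]
wrist_force: [0.5, -0.2, 0.3]
width: 0.702
grip_force: 0.0
```

Call:
step_arm --series '[0,0.06,0,0,0,0.073,0,0,0,0.073,0,0]'

```text
time: 19.6
tool_pos: [0.5456, -0.0554, 0.2021]
tcp_rot: [-3.141, 0.008, 0.0]
wrist_force: [0.5, 1.3, -0.3]
width: 0.7
grip_force: 0.0
```

```bash
python3 - <<'E'
from h import *
print(toolT().round(3).tolist())
p=shot("wrist","w7"); find(p,"pot0",.022)
r=viewer.boxes_of({k:v for k,v in p.items() if k!="Tw"},"pot0"); print([(round(d["score"],2),np.round(d["extent"])) for d in r[:4]])
print(pix(p,[[.547,-.055,.062]]))
E
```

```text
[[1.0, -0.005, -0.0, 0.546], [-0.005, -1.0, 0.001, -0.055], [-0.0, -0.001, -1.0, 0.202], [0.0, 0.0, 0.0, 1.0]]
pot0 0.9 [274. 190.] [ 0.542 -0.054  0.022]
[(0.94, array([276., 193.,  38.,  40.])), (0.65, array([  3., 219.,   5.,  19.]))]
[[275.02247141 194.53961952]]
```

View pics/w7.png

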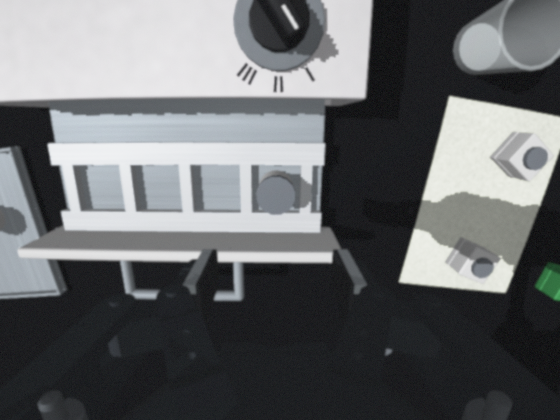

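The last pot's lid (276,193) lies on the grasp line, and the first pot stands in the tray. Picking it.

Call:
step_arm --series '[0.001,0,0.05,0,0.001,0,0.1,0,0.001,0,0.14,0,0.001,0,0.162,0,0.001,0,0.162,0]'

```text
time: 20.38
tool_pos: [0.5446, -0.0529, 0.038]
tcp_rot: [-3.141, 0.001, 0.008]
wrist_force: [-0.1, 0.1, 0.4]
width: 0.703
grip_force: 0.0
```

Call:
step_arm --series '[0,0,0,0,0,0,0,0,0,0,0,0,0,0,0,0]' --gripper 0.2

```text
time: 20.88
tool_pos: [0.5481, -0.0548, 0.0418]
tcp_rot: [-3.141, 0.005, -0.004]
wrist_force: [0.8, 1.8, 6.3]
width: 0.451
grip_force: 30.6
```

Call:
step_arm --series '[0,0,-0.05,0,0,0,-0.1,0,0,0,-0.15,0,-0.03,-0.06,-0.15,0,-0.06,-0.11,-0.15,0,-0.08,-0.16,-0.15,0,-0.1,-0.21,-0.15,0,-0.107,-0.26,-0.15,0]'

```text
time: 21.88
tool_pos: [0.439, 0.2064, 0.1901]
tcp_rot: [3.141, -0.005, -0.0]
wrist_force: [1.5, 0.5, -1.5]
width: 0.452
grip_force: 30.6
```

Call:
step_arm --series '[0,-0.06,0,0,0,-0.107,0,0,0,-0.107,0.05,0,0,-0.107,0.1,0,0,-0.107,0.15,0,0,-0.107,0.16,0,0,-0.107,0.16,0]'

```text
time: 22.75
tool_pos: [0.4409, 0.3122, 0.0303]
tcp_rot: [3.141, -0.005, -0.001]
wrist_force: [1.3, -0.0, -0.1]
width: 0.458
grip_force: 30.7
```

Call:
step_arm --series '[0,0,0.005,0,0,0,0.007,0,0,0,0.007,0]'

```text
time: 23.12
tool_pos: [0.4415, 0.3128, 0.0242]
tcp_rot: [-3.141, 0.005, -0.002]
wrist_force: [-0.3, -0.4, -0.4]
width: 0.451
grip_force: 30.7
```

Call:
step_arm --series '[0,0,0.001,0,0,0,0.001,0]'

```text
time: 23.38
tool_pos: [0.4415, 0.3129, 0.0238]
tcp_rot: [-3.141, 0.005, -0.002]
wrist_force: [-2.4, -0.7, 7.0]
width: 0.455
grip_force: 31.3
```

Call:
step_arm --series '[0,0,0,0,0,0,0,0,0,0,0,0]' --gripper 0.7

```text
time: 23.75
tool_pos: [0.4408, 0.3124, 0.0222]
tcp_rot: [3.141, -0.005, -0.0]
wrist_force: [0.9, -0.8, -0.1]
width: 0.699
grip_force: 0.0
```

Call:
step_arm --series '[0,0,-0.06,0,0,0,-0.12,0,0,0,-0.17,0,0,0.06,-0.18,0,0,0.12,-0.18,0,0,0.18,-0.18,0,0,0.24,-0.18,0,0,0.3,-0.18,0]'

```text
time: 24.75
tool_pos: [0.4396, 0.0107, 0.2024]
tcp_rot: [3.142, -0.004, 0.001]
wrist_force: [1.4, -0.0, -0.2]
width: 0.7
grip_force: 0.0
```

Call:
step_arm --series '[0,0.06,0,0,0,0.12,0,0,0,0.18,0,0,0,0.24,0,0,0,0.3,0,0,0,0.32,0,0,0,0.32,0,0]'

```text
time: 25.62
tool_pos: [0.4386, -0.3082, 0.2018]
tcp_rot: [-3.141, 0.009, 0.001]
wrist_force: [0.3, 0.6, 0.6]
width: 0.702
grip_force: 0.0
```

```bash
python3 - <<'E'
from h import *
print(toolT().round(3).tolist())
p=shot("wrist","w8"); find(p,"bottle0",0)
r=viewer.boxes_of({k:v for k,v in p.items() if k!="Tw"},"bottle0"); print([(round(d["score"],2),np.round(d["extent"])) for d in r[:5]])
t=shot("top"); find(t,"bottle0",0); find(t,"pot0",.004)
E
```

```text
[[1.0, -0.006, -0.001, 0.439], [-0.006, -1.0, 0.001, -0.308], [-0.001, -0.001, -1.0, 0.202], [0.0, 0.0, 0.0, 1.0]]
bottle0 0.93 [392. 204.] [ 0.412 -0.454  0.   ]
bottle0 0.91 [301.  53.] [ 0.583 -0.337  0.   ]
bottle0 0.79 [271. 178.] [ 0.445 -0.303  0.   ]
bottle0 0.76 [192. 261.] [ 0.334 -0.197  0.   ]
bottle0 0.56 [272. 265.] [ 0.328 -0.303  0.   ]
[(0.93, array([309.,  49.,  58.,  66.])), (0.92, array([274., 178.,  47.,  52.])), (0.69, array([182., 264.,  38.,  40.])), (0.66, array([397., 208.,  48.,  42.]))]
bottle0 0.78 [371. 304.] [ 0.326 -0.305  0.   ]
bottle0 0.75 [146. 172.] [0.678 0.286 0.   ]
bottle0 0.66 [379. 207.] [ 0.579 -0.336  0.   ]
bottle0 0.56 [422. 270.] [ 0.412 -0.446  0.   ]
bottle0 0.52 [330. 299.] [ 0.339 -0.199  0.   ]
pot0 0.66 [131. 236.] [0.506 0.319 0.004]
pot0 0.57 [130. 261.] [0.443 0.32  0.004]
pot0 0.47 [222. 221.] [0.546 0.08  0.004]
```

View pics/w8.png

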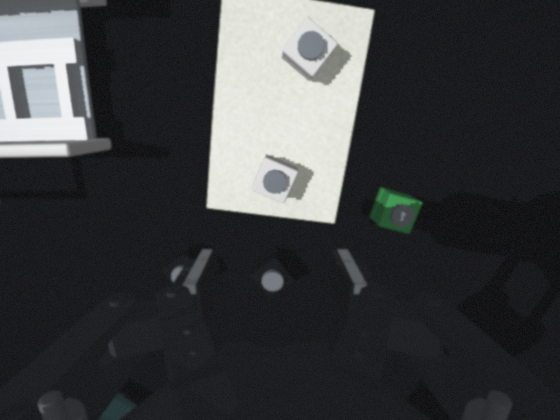

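The pots are in the tray. On the mat, bottle A is at (275,180) and bottle B at (310,47); the black look-alike at (272,280) and the green one at (400,210) stay. I'll get the yaw from edges in the rectified crop.

```bash
cat >> h.py <<'E'
def square(p,px,z=.034,zc=.041,save=None):
    "cap pixel -> cap centre (world) and yaw of the sides (deg, tool frame mod 90), from a top-plane rectified patch"
    W=toolT(); c=world(p,[px],z)[0]; n=120; s=.00075
    g=(np.arange(n)-n/2)*s; U,V=np.meshgrid(g,g)   # U: tool x (cols), V: tool y (rows)
    P=c+U.reshape(-1,1)*W[:3,0]+V.reshape(-1,1)*W[:3,1]; m=pix(p,P).reshape(n,n,2).astype(np.float32)
    a=cv2.remap(cv2.cvtColor(p["image"],cv2.COLOR_RGB2GRAY),m[...,0],m[...,1],cv2.INTER_CUBIC)
    a=cv2.GaussianBlur(a.astype(np.float32),(0,0),1.5)
    gx=cv2.Sobel(a,-1,1,0);gy=cv2.Sobel(a,-1,0,1);mag=np.hypot(gx,gy);r=np.hypot(U,V)
    k=(r<.034)&(r>.0155)&(mag>8); th=np.degrees(np.arctan2(gy,gx))%90
    h=np.bincount((th[k]).astype(int)%90,np.minimum(mag[k],120),90); h=cv2.GaussianBlur(np.tile(h,3)[None],(0,0),3)[0][90:180]
    print("cap",world(p,[px],zc)[0].round(4),"yaw",int(h.argmax()),"2nd",h[(h.argmax()+45)%90]/h.max())
    if save: cv2.imwrite("pics/"+save+".png",cv2.resize(np.clip(a,0,255).astype(np.uint8),(480,480)))
    return cv2.resize(np.clip(a,0,255).astype(np.uint8),(390,390))
E
python3 - <<'E'
from h import *
p=shot("wrist")
a=square(p,[276,182]); b=square(p,[312,46]); cv2.imwrite("pics/c2.png",np.hstack([a,b])); print(totool([.45,-.305,.03]))
E
```

```text
cap [ 0.4491 -0.3068  0.041 ] yaw 23 2nd 0.05762399113332993
cap [ 0.5817 -0.3412  0.041 ] yaw 38 2nd 0.04389793230645596
[[ 0.0108 -0.0013  0.1724]]
```

View pics/c2.png

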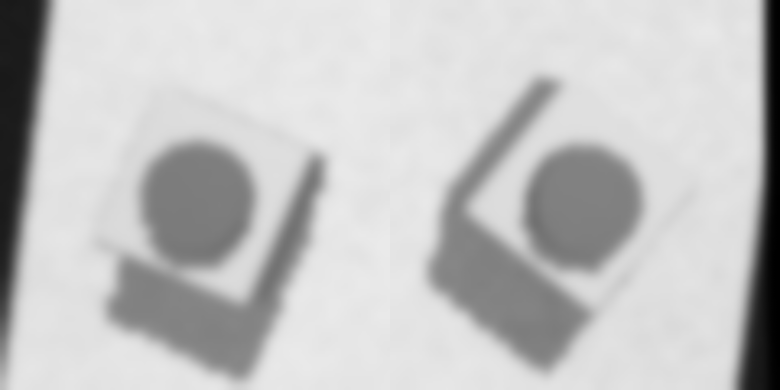

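Both are clear: bottle A is turned 23° and bottle B 38° in the tool frame, with the caps centred. Picking bottle A.

Call:
step_arm --series '[0.01,-0.002,0.03,0.18,0.01,-0.002,0.07,0.36,0.01,-0.002,0.11,0.4,0.01,-0.002,0.15,0.4,0.01,-0.002,0.175,0.4,0.01,-0.002,0.186,0.4,0.01,-0.002,0.186,0.4]'

```text
time: 26.85
tool_pos: [0.4488, -0.305, 0.016]
tcp_rot: [-3.078, 0.628, 0.001]
wrist_force: [0.8, -0.3, 0.1]
width: 0.699
grip_force: 0.0
```

Call:
step_arm --series '[0,0,0,0,0,0,0,0,0,0,0,0,0,0,0,0]' --gripper 0.2 --newtons 35

```text
time: 27.35
tool_pos: [0.4502, -0.3065, 0.018]
tcp_rot: [3.077, -0.629, 0.005]
wrist_force: [-0.4, 0.6, 7.2]
width: 0.459
grip_force: 37.2
```

Call:
step_arm --series '[0,0,-0.05,0,0,0,-0.1,0,0,0,-0.15,-0.1,0,-0.05,-0.16,-0.2,0,-0.11,-0.16,-0.3,0,-0.17,-0.16,-0.4,-0.004,-0.23,-0.16,-0.4,-0.008,-0.269,-0.16,-0.4]'

```text
time: 28.35
tool_pos: [0.5474, -0.0525, 0.1763]
tcp_rot: [-3.141, 0.003, -0.0]
wrist_force: [0.5, -0.8, -1.7]
width: 0.455
grip_force: 36.5
```

Call:
step_arm --series '[0,0,0,0,0,0,0,0]'

```text
time: 28.6
tool_pos: [0.5467, -0.0553, 0.1761]
tcp_rot: [3.141, -0.004, -0.001]
wrist_force: [0.3, -0.4, -1.4]
width: 0.458
grip_force: 36.4
```

```bash
python3 - <<'E'
from h import *
print(toolT().round(3).tolist())
S=[shot("wrist","w9"),shot("top"),shot("side")]
for y in (-.055,.011,.077,.143): tri(S,"pocket0",np.array([.548,y,.022]),.025,.022)
for s in S: find(s,"pocket0",.022)
print(totool([.548,-.0555,.045]))
E
```

```text
[[1.0, -0.003, -0.001, 0.547], [-0.003, -1.0, -0.001, -0.055], [-0.001, 0.001, -1.0, 0.176], [0.0, 0.0, 0.0, 1.0]]
pocket0 3 [ 0.5455 -0.0558  0.0172]
pocket0 3 [0.5478 0.0066 0.0273]
pocket0 3 [0.5477 0.0802 0.0064]
pocket0 3 [0.5488 0.1409 0.027 ]
pocket0 0.89 [153. 191.] [0.549 0.075 0.022]
pocket0 0.87 [216. 191.] [0.549 0.007 0.022]
pocket0 0.77 [ 90. 190.] [0.551 0.144 0.022]
pocket0 0.58 [277. 193.] [ 0.546 -0.057  0.022]
pocket0 0.55 [269. 247.] [ 0.484 -0.049  0.022]
pocket0 0.88 [197. 218.] [0.551 0.144 0.022]
pocket0 0.83 [224. 221.] [0.544 0.075 0.022]
pocket0 0.81 [274. 220.] [ 0.545 -0.055  0.022]
pocket0 0.73 [249. 218.] [0.55  0.009 0.022]
pocket0 0.48 [132. 262.] [0.44  0.309 0.022]
pocket0 0.86 [272. 229.] [ 0.544 -0.051  0.022]
pocket0 0.85 [246. 274.] [0.546 0.135 0.022]
pocket0 0.79 [265. 241.] [0.546 0.    0.022]
pocket0 0.73 [252. 263.] [0.547 0.093 0.022]
[[0.0009 0.0006 0.1313]]
```

View pics/w9.png

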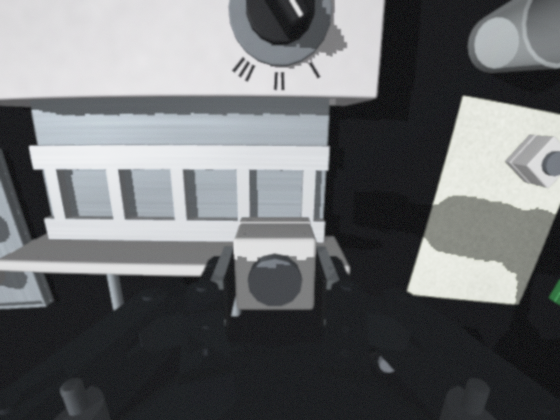

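The bottle is held upright and square at (276,265), and its centre lies over pocket 0 (columns 245–305). Lowering it.

Call:
step_arm --series '[0.001,0,0.05,0,0.001,0,0.1,0,0.001,0,0.12,0,0.001,0,0.13,0,0.001,0,0.13,0]'

```text
time: 30.12
tool_pos: [0.5481, -0.055, 0.0461]
tcp_rot: [-3.141, 0.005, 0.001]
wrist_force: [0.4, 1.3, -0.4]
width: 0.457
grip_force: 36.4
```

Call:
step_arm --series '[0,0,0.004,0,0,0,0.006,0,0,0,0.006,0]'

```text
time: 30.5
tool_pos: [0.5484, -0.055, 0.0408]
tcp_rot: [3.141, -0.005, 0.001]
wrist_force: [0.2, -1.1, -0.2]
width: 0.459
grip_force: 36.4
```

Call:
step_arm --series '[0,0,0.001,0,0,0,0.002,0,0,0,0.002,0]'

```text
time: 30.88
tool_pos: [0.5496, -0.0551, 0.04]
tcp_rot: [3.141, -0.005, 0.004]
wrist_force: [-0.5, 0.4, 6.7]
width: 0.46
grip_force: 37.3
```

Call:
step_arm --series '[0,0,-0.001,0,0,0,-0.001,0,0,0,-0.001,0]' --gripper 0.65

```text
time: 31.25
tool_pos: [0.5478, -0.055, 0.039]
tcp_rot: [-3.142, 0.005, 0.001]
wrist_force: [-0.2, -0.5, -0.9]
width: 0.648
grip_force: 0.0
```

Call:
step_arm --series '[0,0,-0.05,0,0,0,-0.1,0,0,0,-0.15,0,0,0.06,-0.16,0,0.005,0.12,-0.16,0.1,0.01,0.18,-0.16,0.2,0.015,0.24,-0.16,0.3,0.02,0.285,-0.16,0.4]'

```text
time: 32.25
tool_pos: [0.5668, -0.3426, 0.1988]
tcp_rot: [3.076, -0.636, -0.001]
wrist_force: [0.1, 1.0, 0.3]
width: 0.651
grip_force: 0.0
```

Call:
step_arm --series '[0,0,0,0.18,0,0,0,0.26,0,0,0,0.26]'

```text
time: 32.62
tool_pos: [0.5669, -0.3402, 0.1987]
tcp_rot: [-2.97, 1.022, 0.001]
wrist_force: [-0.7, -0.8, -0.3]
width: 0.652
grip_force: 0.0
```

```bash
python3 - <<'E'
from h import *
print(toolT().round(3).tolist())
p=shot("wrist","w10"); q={k:v for k,v in p.items() if k!="Tw"}
find(p,"bottle0",0); r=viewer.boxes_of(q,"bottle0"); print([(round(d["score"],2),np.round(d["extent"])) for d in r[:4]])
# cap: darker grey blob near the best hit in the mat region
c0=pix(p,[[.584,-.340,.041]])[0]; print("expected cap px",c0)
a=square(p,c0,save="c3"); print(totool([.584,-.340,.016]))
t=shot("top"); find(t,"bottle0",0); find(t,"pocket0",.022)
E
```

```text
[[0.788, -0.615, -0.001, 0.567], [-0.615, -0.788, 0.001, -0.34], [-0.001, 0.0, -1.0, 0.199], [0.0, 0.0, 0.0, 1.0]]
bottle0 0.77 [419. 225.] [ 0.412 -0.452  0.   ]
bottle0 0.74 [266. 172.] [ 0.584 -0.34   0.   ]
[(0.73, array([266., 175.,  37.,  40.])), (0.6, array([427., 231.,  46.,  47.])), (0.58, array([111., 349.,   6.,  10.]))]
expected cap px [264.75484224 178.93802295]
cap [ 0.584 -0.34   0.041] yaw 0 2nd 0.16323177364662167
[[ 0.0135 -0.0102  0.1831]]
bottle0 0.76 [380. 204.] [ 0.589 -0.34   0.   ]
bottle0 0.73 [329. 302.] [ 0.33  -0.195  0.   ]
bottle0 0.59 [278. 216.] [ 0.558 -0.066  0.   ]
bottle0 0.52 [371. 303.] [ 0.328 -0.307  0.   ]
pocket0 0.94 [198. 220.] [0.547 0.141 0.022]
pocket0 0.84 [278. 221.] [ 0.543 -0.066  0.022]
pocket0 0.59 [220. 218.] [0.552 0.084 0.022]
pocket0 0.57 [248. 221.] [0.542 0.013 0.022]
```

View pics/w10.png

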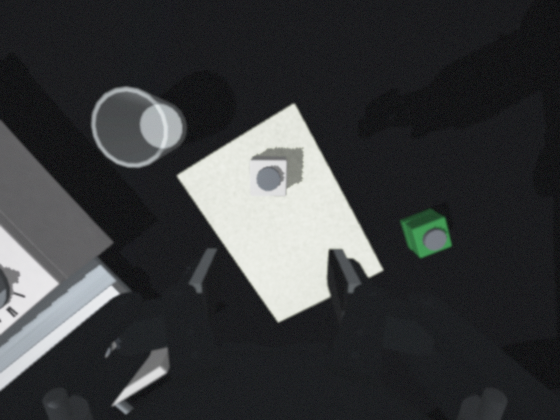

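Bottle B at (268,178) is square to the tool and still on the mat, and the drawer is undisturbed. Picking it.

Call:
step_arm --series '[0.0135,-0.0075,0.05,0,0.0135,-0.0075,0.1,0,0.0135,-0.0075,0.14,0,0.0135,-0.0075,0.17,0,0.0135,-0.0075,0.182,0,0.0135,-0.0075,0.182,0]'

```text
time: 33.67
tool_pos: [0.5821, -0.3422, 0.0168]
tcp_rot: [-2.97, 1.022, 0.002]
wrist_force: [0.0, 0.2, 0.5]
width: 0.648
grip_force: 0.0
```

Call:
step_arm --series '[0,0,0,0,0,0,0,0,0,0,0,0,0,0,0,0]' --gripper 0.2

```text
time: 34.17
tool_pos: [0.5839, -0.3433, 0.0194]
tcp_rot: [2.97, -1.022, 0.005]
wrist_force: [-1.0, -0.2, 5.2]
width: 0.459
grip_force: 36.6
```

```bash
python3 - <<'E'
from h import *
print(toolT().round(4).tolist(), totool([.548,.0775,.18]))
E
```

```text
[[0.788, -0.6156, 0.003, 0.5839], [-0.6156, -0.788, -0.0018, -0.3433], [0.0035, -0.0004, -1.0, 0.0194], [0.0, 0.0, 0.0, 1.0]] [[-0.2868 -0.3096 -0.1615]]
```

Call:
step_arm --series '[0,0,-0.055,0,0,0,-0.11,0,0,0,-0.16,0,-0.04,-0.043,-0.16,-0.1,-0.08,-0.086,-0.16,-0.2,-0.12,-0.13,-0.16,-0.3,-0.16,-0.172,-0.16,-0.4,-0.2,-0.215,-0.16,-0.5]'

```text
time: 35.17
tool_pos: [0.5564, -0.0481, 0.1772]
tcp_rot: [-3.131, 0.251, -0.0]
wrist_force: [0.8, 0.5, -0.7]
width: 0.459
grip_force: 35.8
```

```bash
python3 - <<'E'
from h import *
print(totool([.548,.0775,.18]), toolT().round(3).tolist())
E
```

```text
[[-0.0284 -0.1227 -0.0028]] [[0.987, -0.16, 0.0, 0.556], [-0.16, -0.987, 0.0, -0.048], [-0.0, -0.0, -1.0, 0.177], [0.0, 0.0, 0.0, 1.0]]
```

Call:
step_arm --series '[-0.01,-0.06,0,-0.1,-0.028,-0.12,0,-0.161,-0.028,-0.123,0,-0.161,-0.028,-0.123,0,-0.161,-0.028,-0.123,0,-0.161]'

```text
time: 35.8
tool_pos: [0.5497, 0.0746, 0.1772]
tcp_rot: [3.141, -0.006, -0.0]
wrist_force: [0.2, -0.6, -0.6]
width: 0.46
grip_force: 35.9
```

```bash
python3 - <<'E'
from h import *
p=shot("wrist"); print(totool([.548,.0775,.046]), toolT().round(3).tolist()); find(p,"pocket0",.022); find(p,"bottle0",.16)
E
```

```text
[[-0.0017 -0.0031  0.1312]] [[1.0, -0.004, -0.0, 0.55], [-0.004, -1.0, -0.0, 0.074], [-0.0, 0.0, -1.0, 0.177], [0.0, 0.0, 0.0, 1.0]]
pocket0 0.97 [273. 194.] [0.548 0.077 0.022]
pocket0 0.94 [207. 192.] [0.55  0.147 0.022]
pocket0 0.57 [338. 194.] [0.548 0.008 0.022]
bottle0 0.94 [395. 193.] [0.583 0.006 0.16 ]
bottle0 0.87 [472. 340.] [ 0.477 -0.063  0.16 ]
bottle0 0.71 [271. 246.] [0.55  0.077 0.16 ]
bottle0 0.71 [539. 336.] [ 0.476 -0.115  0.16 ]
```

Call:
step_arm --series '[-0.001,-0.003,0.05,0,-0.001,-0.003,0.1,0,-0.001,-0.003,0.12,0,-0.001,-0.003,0.13,0,-0.001,-0.003,0.133,0,-0.001,-0.003,0.133,0]'

```text
time: 36.7
tool_pos: [0.5496, 0.0789, 0.0453]
tcp_rot: [-3.141, 0.004, -0.003]
wrist_force: [0.3, -0.3, -1.6]
width: 0.459
grip_force: 35.9
```

Call:
step_arm --series '[0,0,0.002,0,0,0,0.004,0,0,0,0.004,0]'

```text
time: 37.08
tool_pos: [0.5495, 0.0791, 0.0413]
tcp_rot: [-3.141, 0.003, -0.003]
wrist_force: [-0.6, -1.0, 3.2]
width: 0.458
grip_force: 36.4
```

Call:
step_arm --series '[0,0,0.001,0,0,0,0.001,0]'

```text
time: 37.33
tool_pos: [0.5503, 0.0791, 0.0413]
tcp_rot: [-3.141, 0.003, -0.005]
wrist_force: [-0.8, -0.9, 7.9]
width: 0.462
grip_force: 36.9
```

Call:
step_arm --series '[0,0,0,0,0,0,0,0,0,0,0,0]' --gripper 0.65

```text
time: 37.7
tool_pos: [0.5481, 0.079, 0.0388]
tcp_rot: [3.142, -0.003, -0.001]
wrist_force: [0.1, 0.6, -0.3]
width: 0.647
grip_force: 0.0
```

Call:
step_arm --series '[0,0,-0.05,0,0,0,-0.1,0,0,0,-0.15,0,-0.03,0,-0.2,-0.1,-0.06,0.015,-0.22,-0.2,-0.06,0.033,-0.22,-0.2,-0.06,0.033,-0.22,-0.2]'

```text
time: 38.58
tool_pos: [0.4885, 0.0452, 0.2585]
tcp_rot: [3.127, 0.306, -0.001]
wrist_force: [-0.3, -0.6, -0.5]
width: 0.648
grip_force: 0.0
```

```bash
python3 - <<'E'
from h import *
print(toolT().round(3).tolist())
p=shot("wrist","w11"); find(p,"bottle0",.022); find(p,"pot0",.022); find(p,"handle",.071)
t=shot("top"); find(t,"pot0",.004); find(t,"bottle0",.022); print(totool([.437,.045,.2]))
cv2.imwrite("pics/c4.png",np.hstack([cv2.resize(cv2.cvtColor(p["image"],cv2.COLOR_RGB2BGR),(480,360)),cv2.resize(cv2.cvtColor(t["image"][160:300,80:200],cv2.COLOR_RGB2BGR),(310,360))]))
E
```

```text
[[0.981, 0.194, -0.0, 0.488], [0.194, -0.981, -0.0, 0.045], [-0.0, 0.0, -1.0, 0.259], [0.0, 0.0, 0.0, 1.0]]
bottle0 0.8 [358. 148.] [ 0.548 -0.053  0.022]
bottle0 0.75 [256. 127.] [0.548 0.082 0.022]
bottle0 0.62 [459. 308.] [ 0.342 -0.279  0.022]
bottle0 0.51 [402. 293.] [ 0.352 -0.179  0.022]
bottle0 0.17 [ 79. 125.] [0.509 0.31  0.022]
pot0 0.59 [ 80. 127.] [0.506 0.308 0.022]
handle 0.75 [265. 226.] [0.438 0.047 0.071]
pot0 0.55 [131. 264.] [0.436 0.317 0.004]
pot0 0.51 [133. 237.] [0.505 0.312 0.004]
bottle0 0.79 [372. 303.] [ 0.328 -0.303  0.022]
bottle0 0.72 [275. 221.] [ 0.542 -0.058  0.022]
bottle0 0.7 [423. 270.] [ 0.411 -0.44   0.022]
bottle0 0.7 [130. 243.] [0.489 0.315 0.022]
[[-0.0507 -0.0087  0.0585]]
```

View pics/c4.png

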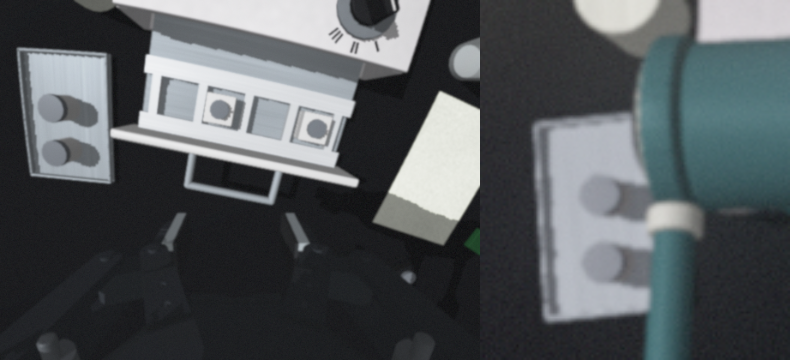

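Both bottles are seated in pockets at (222,110) and (316,127), both pots stand in the tray at (52,108) and (56,152), and the mat is empty. Going back to the handle to close the drawer.

Call:
step_arm --series '[-0.05,-0.0085,0.058,-1.375,-0.05,-0.0085,0.058,-1.375,-0.05,-0.0085,0.058,-1.375,-0.05,-0.0085,0.058,-1.375,-0.05,-0.0085,0.058,-1.375,-0.05,-0.0085,0.058,-1.375,-0.05,-0.0085,0.058,-1.375,-0.05,-0.0085,0.058,-1.375]' --gripper 0.4

```text
time: 39.92
tool_pos: [0.4379, 0.0449, 0.201]
tcp_rot: [-2.215, -2.227, 0.0]
wrist_force: [0.2, -0.4, -0.0]
width: 0.4
grip_force: 0.0
```

```bash
python3 - <<'E'
from h import *
p=shot("wrist"); find(p,"handle",.071); print(totool([.4375,.045,.055]), toolT().round(3).tolist())
E
```

```text
handle 0.74 [275. 197.] [0.438 0.048 0.071]
[[ 1.00e-04 -3.00e-04  1.46e-01]] [[-0.002, 1.0, -0.0, 0.438], [1.0, 0.002, 0.0, 0.045], [0.0, -0.0, -1.0, 0.201], [0.0, 0.0, 0.0, 1.0]]
```

Call:
step_arm --series '[0,0,0.06,0,0,0,0.11,0,0,0,0.146,0,0,0,0.146,0]'

```text
time: 40.52
tool_pos: [0.4345, 0.0446, 0.0523]
tcp_rot: [-2.216, -2.219, 0.009]
wrist_force: [0.8, 0.2, 0.5]
width: 0.402
grip_force: 0.0
```

Call:
step_arm --series '[0,0,0,0,0,0,0,0,0,0,0,0,0,0,0,0]' --gripper 0 --newtons 30

```text
time: 41.02
tool_pos: [0.4398, 0.0448, 0.0571]
tcp_rot: [2.218, 2.221, 0.005]
wrist_force: [1.0, 0.2, 6.0]
width: 0.1
grip_force: 30.0
```

Call:
step_arm --series '[0,0.015,0,0,0,0.03,0,0,0,0.045,0,0,0,0.06,0,0,0,0.075,0,0,0,0.09,0,0,0,0.105,0,0,0,0.118,0,0]'

```text
time: 42.02
tool_pos: [0.5572, 0.0434, 0.0571]
tcp_rot: [2.217, 2.222, -0.001]
wrist_force: [-1.3, -6.2, 8.9]
width: 0.1
grip_force: 30.4
```

Call:
step_arm --series '[0,0.01,0,0,0,0.018,0,0,0,0.022,0,0,0,0.023,0,0,0,0.023,0,0]'

```text
time: 42.65
tool_pos: [0.5781, 0.0431, 0.0571]
tcp_rot: [2.218, 2.224, -0.005]
wrist_force: [-6.7, -6.1, 13.6]
width: 0.096
grip_force: 30.7
```

Call:
step_arm --series '[0,0.003,0,0,0,0.003,0,0,0,0.003,0,0]'

```text
time: 43.02
tool_pos: [0.5781, 0.0431, 0.057]
tcp_rot: [-2.216, -2.222, 0.012]
wrist_force: [-13.9, -6.3, 19.7]
width: 0.102
grip_force: 31.5
```

Call:
step_arm --series '[0,0,0,0,0,0,0,0,0,0,0,0]' --gripper 0.4

```text
time: 43.4
tool_pos: [0.5818, 0.0451, 0.055]
tcp_rot: [-2.219, -2.224, 0.0]
wrist_force: [0.7, 0.3, -0.4]
width: 0.397
grip_force: 0.0
```

```bash
python3 - <<'E'
from h import *
print(totool([.691,-.0585,.25]), toolT().round(3).tolist())
E
```

```text
[[-0.1038  0.109  -0.195 ]] [[-0.002, 1.0, -0.0, 0.582], [1.0, 0.002, 0.0, 0.045], [0.0, -0.0, -1.0, 0.055], [0.0, 0.0, 0.0, 1.0]]
```

The drawer is home: it resisted at 0.578, the closed position. Now the dial.

Call:
step_arm --series '[0,0,-0.06,0,0,0,-0.12,0,0,0,-0.18,0.15,-0.04,0.03,-0.195,0.33,-0.07,0.07,-0.195,0.5,-0.104,0.109,-0.195,0.67,-0.104,0.109,-0.195,0.84,-0.104,0.109,-0.195,0.98]'

```text
time: 44.4
tool_pos: [0.6914, -0.0595, 0.249]
tcp_rot: [-3.006, -0.909, 0.002]
wrist_force: [-0.8, 0.0, 0.3]
width: 0.401
grip_force: 0.0
```

Call:
step_arm --series '[0,0,0,0,0,0,0,0]' --gripper 0.6

```text
time: 44.65
tool_pos: [0.6909, -0.0587, 0.25]
tcp_rot: [-3.003, -0.921, 0.001]
wrist_force: [0.1, -0.3, -0.6]
width: 0.597
grip_force: 0.0
```

```bash
python3 - <<'E'
from h import *
p=shot("wrist","w12"); find(p,"dial_grip",.139); find(p,"handle",.071); print(totool([.691,-.0575,.127]), R.from_matrix(toolT()[:3,:3]).as_rotvec(), toolT().round(3)[:2,:2].tolist())
t=shot("top"); find(t,"handle",.071)
E
```

```text
dial_grip 0.86 [272. 205.] [ 0.689 -0.056  0.139]
handle 0.74 [146. 218.] [0.575 0.048 0.071]
handle 0.23 [242.  87.] [0.761 0.031 0.071]
[[ 0.0007 -0.0009  0.1233]] [3.00390113e+00 9.19783986e-01 4.63223959e-05] [[0.829, 0.56], [0.56, -0.829]]
handle 0.52 [131. 236.] [0.501 0.296 0.071]
```

Call:
step_arm --series '[0,-0.001,0.05,0,0,-0.001,0.09,0,0,-0.001,0.122,0,0,-0.001,0.122,0]'

```text
time: 45.4
tool_pos: [0.6876, -0.0576, 0.1244]
tcp_rot: [-3.002, -0.917, 0.011]
wrist_force: [-0.3, 0.3, 0.5]
width: 0.599
grip_force: 0.0
```

Call:
step_arm --series '[0,0,0,0,0,0,0,0,0,0,0,0,0,0,0,0]' --gripper 0

```text
time: 45.9
tool_pos: [0.6919, -0.0578, 0.1312]
tcp_rot: [3.004, 0.917, 0.006]
wrist_force: [-1.1, 1.7, 6.0]
width: 0.151
grip_force: 31.9
```

Call:
step_arm --series '[0,0,0,0.15,0,0,0,0.3,0,0,0,0.45,0,0,0,0.61,0,0,0,0.61,0,0,0,0.61]'

```text
time: 46.65
tool_pos: [0.6923, -0.0592, 0.1312]
tcp_rot: [3.139, -0.026, 0.008]
wrist_force: [0.3, -1.8, 6.2]
width: 0.155
grip_force: 31.7
```

Call:
step_arm --series '[0,0,0,0,0,0,0,0,0,0,0,0]' --gripper 0.6

```text
time: 47.02
tool_pos: [0.6902, -0.0579, 0.1279]
tcp_rot: [-3.141, 0.027, 0.001]
wrist_force: [0.2, 1.7, -0.4]
width: 0.596
grip_force: 0.0
```

Call:
step_arm --series '[0,0,-0.06,0,0,0,-0.12,0,0,0,-0.14,0,0,0,-0.14,0]'

```text
time: 47.52
tool_pos: [0.6915, -0.0581, 0.2704]
tcp_rot: [3.141, -0.027, 0.006]
wrist_force: [0.1, 0.0, -0.2]
width: 0.598
grip_force: 0.0
```

```bash
python3 - <<'E'
from h import *
p=shot("wrist","w13"); im=p["image"]; g=cv2.cvtColor(im,cv2.COLOR_RGB2GRAY)
print(toolT().round(3).tolist()); find(p,"handle",.071); find(p,"dial_grip",.139)
c=pix(p,[[.691,-.0575,.14]])[0]; print("axis",c)
# pointer: bright pixels on the dark knob; list bright ones inside radius .021 around the axis
x,y=c.astype(int); 
Y,X=np.mgrid[:420,:560]; w=world(p,np.c_[X[y-60:y+60,x-60:x+60].ravel(),Y[y-60:y+60,x-60:x+60].ravel()],.146)[:,:2]-[.691,-.0575]
v=g[y-60:y+60,x-60:x+60].ravel(); k=(np.hypot(*w.T)<.020)&(v>150)
print(k.sum(), w[k].mean(0), "pointer angle from -x towards robot left, deg:", np.degrees(np.arctan2(w[k][:,1],-w[k][:,0])).mean())
t=shot("top"); find(t,"pot0",.004); find(t,"handle",.071); find(t,"tissue",0); find(t,"beaker",0)
E
```

```text
[[1.0, -0.017, -0.0, 0.69], [-0.017, -1.0, 0.0, -0.058], [-0.0, -0.0, -1.0, 0.268], [0.0, 0.0, 0.0, 1.0]]
handle 0.73 [198. 269.] [0.579 0.046 0.071]
dial_grip 0.6 [276. 203.] [ 0.687 -0.059  0.139]
axis [274.69417928 199.36175738]
34 [-0.01271503 -0.00082337] pointer angle from -x towards robot left, deg: -4.088788138442219
pot0 0.82 [131. 260.] [0.445 0.316 0.004]
pot0 0.54 [133. 240.] [0.497 0.312 0.004]
pot0 0.31 [276. 154.] [ 0.727 -0.063  0.004]
handle 0.41 [197. 165.] [0.679 0.138 0.071]
tissue 0.6 [146. 169.] [0.687 0.285 0.   ]
beaker 0.95 [352. 164.] [ 0.699 -0.267  0.   ]
```

```bash
python3 -c "
from workcell import job; print(job.finish_job())"
```

```text
the job is handed in; nothing more can be done
None
```

The job is done and handed in at about 48 s of robot time: both pots stand in the tray, both white bottles are in drawer pockets 0 and 2, the drawer is pushed home, and the dial was turned to the middle only after that.

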